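Close up the welding consumables chest

TASK

Close up the green consumables chest before the welding starts: with the fingertips, push its yellow-fronted drawer fully home, and only then push the lid over and down until it is fully shut, so that its lip hooks over the drawer. Slam neither, do not pull the drawer further out, and leave the spray can, the pipe flange and the magnet standing where they are.

Things in the scene. Friction and masses are not known exactly. Their poses are not given: they have to be found in the camera images.
- chest: Green steel chest fixed to the table, 190 (x) x 240 (y) x 115 (z) mm; origin at the centre of its underside, z up. Its own -x side is the front where the drawer comes out; the lid is hinged along the top of its own +x side. The chest stands turned by about a quarter turn, so its front faces the world's -y, give or take 45 degrees. An open tray with small parts is in its top, under the lid.
- drawer (a joint): How far the drawer is out, in m: 0 fully home, up to 0.13 out; it slides along the chest's own -x. Starts 0.04 to 0.085 out. Runs stiffly (about 2 N) and stays where it is left.
- drawer_front (a point): Middle of the flat outer face of the drawer's yellow front, 50 mm above the table. The front is 238 mm wide, 8 mm thick, and reaches from 4 to 108 mm above the table; a black patch (flat, no handle) marks its middle. Fully home, this face is flush with the chest's front, 95 mm ahead of the chest's centre.
- lid (a joint): Opening angle of the lid, in rad: 0 shut (lying level on the chest), 1.57 standing upright, at most 1.75. Starts at 1.25 to 1.65. The hinge is stiff (0.55 N m of friction, overcome by 1 to 6 N near the free edge) and the lid stays at any angle where it is left.
- lid_hinge (a point): Middle of the lid's hinge line, on the chest's rear top edge, 95 mm behind the chest's centre and 116 mm above the table; the hinge line runs along the chest's own y.
- lid_edge (a point): Middle of the lid's free edge, on its outer face (the upper face when shut), 196 mm from the hinge line. The lid is a flat green sheet 196 x 240 mm, its outer face 6 mm off the hinge line, with a lip at the free edge reaching 14 mm to the inside; shut, its outer face lies 122 mm above the table.
- spray_can: Loose upright spray can, blue with a white band and a narrower red cap, 52 mm diameter, 150 mm tall; origin at the centre of its base. Not to be disturbed.
- pipe_flange: Loose steel ring lying flat, 68 mm outside diameter, 40 mm bore, 30 mm high; origin at the centre of its underside. Not to be disturbed.
- magnet: Loose red welding magnet, 60 x 60 x 18 mm with a steel knob to 32 mm high; origin at the centre of its underside. Not to be disturbed.

How it is judged:
By the outcome, as a careful person would: the job done as asked, in the order asked, and still so for the second after the job is handed in, with the robot touching nothing.
It also fails if it takes over 58 s, if anything falls off the work surface, if the arm or the gripper's body presses on something with over 40 N, if the wrist force passes 120 N, or if a joint passes its speed limit or range.

ROBOT

A 6-joint arm with a two-finger parallel gripper is mounted at the origin on the work surface. World frame = base frame: x ahead of the robot, y to its left, z up, the work surface at z = 0. Lengths are in mm, angles in rad, forces in N, time in s.
With the tool pointing down it reaches from about 375 to 925 mm from the base axis. Payload 5.7 kg.
Tool frame: the origin (TCP) lies midway between the tips of the shut fingers; the grasp point (between the pads) lies behind it (grip_depth is the y of the grasp point in the tool frame, in mm); y points along the fingers, x is the direction in which the jaws open and shut, and the axes are right-handed (so a half turn about y gives the same grasp; the last joint's range is limited). The gripper opens to 88 mm and grips with 3 to 60 N. Pads are 20 mm wide; open, the fingers measure 115 mm over their backs; the gripper's body (75 mm by 178 mm) begins 61 mm behind the grasp point.
Start: joints at [1.126, 0.359, 1.51, -0, 1.272, -0.115], TCP at [194.303, 567.632, 202.523] pointing down, gripper open.
Joint ranges: [-2.97, 2.97], [-1.01, 2.36], [0.21, 2.38], [-0.96, 4.11], [0.2, 2.71], [-2.98, 2.98]. Speed limits (rad/s): [2.39, 2.39, 3.14, 3.14, 3.14, 3.14].

INTERFACE

Orientations are given as a rotation vector (axis times angle).
In Python, from station import * gives the robot as it stands.
- The arm moves only by the tool move_arm, never from a script. Its argument "steps" is a list of rows, each an object of numbers: "dx", "dy", "dz": the shift along the tool's x, y, z as a fraction of full scale; "ax", "ay", "az": the turn, a rotation vector about the tool's x, y, z as a fraction of full scale; "gripper": the gripper command: -1 is shut, 1 is fully open, values between are in proportion. In form: [{"dx": .., "dy": .., "dz": .., "ax": .., "ay": .., "az": .., "gripper": ..}, ...]. A call has 1 to 8 rows; each row is the pose to reach, as a shift and turn from the pose commanded when the call began, along the tool's axes at that moment, turning the shorter way round; what a row does not reach only later rows make up. Full scale, the value 1, is 150 mm for a shift and pi rad for a turn. A row lasts 1/12 s, in which the tool goes at most 41.7 mm and 7.16 degrees, less where a joint would pass 70% of its speed; a pose out of reach is approached as far as the arm can. A call with a number of a shift or a turn outside -1 to 1 is refused whole. A call with a gripper value outside its range is refused whole. The fingers move at their own pace and stop on an object; the grip force is fixed at half the most. Time passes only in rows, so rows that repeat a pose let the fingers close. It gives the time, the measured TCP pose, the force and the opening at its end, in the units of the state.
- get_state(): the state, without advancing time (a new reading comes with each control period).
- snapshot(name): name is "scene" or "top"; returns the picture (480x640x3 uint8, blue, green, red); there is no depth.
- camera_info(name): a dict with "fx", "fy", "cx", "cy" (pixels), "position" and "attitude" of the camera in the world. Camera axes: x right, y up, looking along -z (the intrinsics and any distortion apply to the point x, -y, -z); pixel columns grow to the right and rows downward; lengths in mm; the calibration is good to about 2 mm. A picture is of the moment at which its call begins. camera_info takes no time and is no camera call.
- finish_job(): hands the job in, once; it reports no verdict.
Trained networks look in the newest picture that a camera, given by its name, has taken for a name from the list of things; names that differ only in an ending like _2 or _b are one class to them, and where a whole thing is asked for, a point or a joint stands for the part that bears it (a point fixed in the world has none). Each returns a list of dicts, best first, with "p" (0 to 1); they miss things now and then, are a little off and sometimes report something else, mostly with a low value. They report only what shows in the picture. A call takes as long as a camera call.
- look_for(camera, name): "location" ([column, row] in pixels, amid what is visible of it).
- landmark_of(camera, name): "location" ([column, row] in pixels: a listed point, or the origin of a listed thing).
The state is a dict: "time_s": time; "q": joint angles; "joint_velocities": joint speeds; "joint_efforts": joint torques, N m; "eef_pos": TCP position; "tool_rot": TCP orientation; "force": force on the tool from outside, world axes, zero at the start; "moment": the same for the moment, N m; "width": finger opening in mm.
Only numpy, scipy, OpenCV 4.12 (cv2) and the standard library are available. Lean on these libraries where they do the work, as an engineer would, in place of code of your own. Each camera call takes 0.05 s, during which the arm holds its last target. There are 200 camera calls.

## Working session

There is one attempt and no reset: what is moved stays moved. The work goes in short steps, Python scripts to look and compute and a tool call to move; the robot and the scene stay as the last step left them, time stands still between calls to the robot, and variables do not carry over. Pictures are saved under pics/ and viewed, about 8 in all and at most 12, crops included, and the job is handed in when it is done.

Besides the shell and the picture viewer there is one more tool, called after "Call:" by a JSON object that holds its "fn" and its "kwargs". move_arm: Moves the arm, as the interface text tells. Its arguments: {"type":"object","properties":{"steps":{"type":"array"}},"required":["steps"]}

```bash
ls; mkdir -p pics; python3 - <<'E'
from station import *
import cv2,numpy as np
for c in ("scene","top"):
    im=snapshot(c); cv2.imwrite(f"pics/{c}0.png",im); print(c,camera_info(c))
    for n in ("drawer_front","lid_hinge","lid_edge","chest","spray_can","pipe_flange","magnet"):
        print(n,[(np.round(d["location"]).tolist(),round(d["p"],2)) for d in landmark_of(c,n)[:2]])
s=get_state();print(s)
E
```

```text
pics
scene {'fx': 443.003631515387, 'fy': 443.003631515387, 'cx': 310.4224643549997, 'cy': 243.04228572729903, 'position': array([997.89194363, 585.91216301, 708.94787048]), 'attitude': array([0.34324209, 1.02500938, 2.29209485])}
drawer_front [([227.0, 198.0], 0.7)]
lid_hinge [([316.0, 218.0], 0.94)]
lid_edge [([291.0, 132.0], 0.77)]
chest [([281.0, 246.0], 0.94)]
spray_can [([246.0, 298.0], 0.96), ([195.0, 270.0], 0.58)]
pipe_flange [([352.0, 282.0], 0.59)]
magnet [([196.0, 271.0], 0.71)]
top {'fx': 433.6064025098327, 'fy': 433.6064025098327, 'cx': 322.1627126136248, 'cy': 239.27573141439706, 'position': array([444.04963964,  61.27663224, 815.16280379]), 'attitude': array([ 0.16344795, -0.09736046, -1.54909951])}
drawer_front [([520.0, 217.0], 0.89)]
lid_hinge [([380.0, 255.0], 0.92)]
lid_edge [([435.0, 220.0], 0.76)]
chest []
spray_can [([368.0, 165.0], 0.79)]
pipe_flange [([313.0, 268.0], 0.6), ([518.0, 218.0], 0.25)]
magnet [([432.0, 144.0], 0.67)]
{'time_s': 0.8, 'q': array([ 1.12591007e+00,  3.58770080e-01,  1.51041046e+00,  1.21102931e-05,
        1.27248912e+00, -1.15090893e-01]), 'joint_velocities': array([ 0.00061461, -0.00140204, -0.00227256,  0.00149848,  0.00028   ,
        0.0001419 ]), 'joint_efforts': array([ 2.73457561e-03, -5.15255177e+01, -2.71124500e+01,  6.76496630e-02,
        2.42196856e-02, -2.05466483e-05]), 'eef_pos': array([194.29278034, 567.63550114, 202.53661769]), 'tool_rot': array([-1.34739063, -0.96285258,  0.96297345]), 'force': array([0.14714928, 0.07110103, 0.21305875]), 'moment': array([-0.02384706, -0.01355032, -0.01388332]), 'width': 87.69892438892647}
```

View pics/scene0.png

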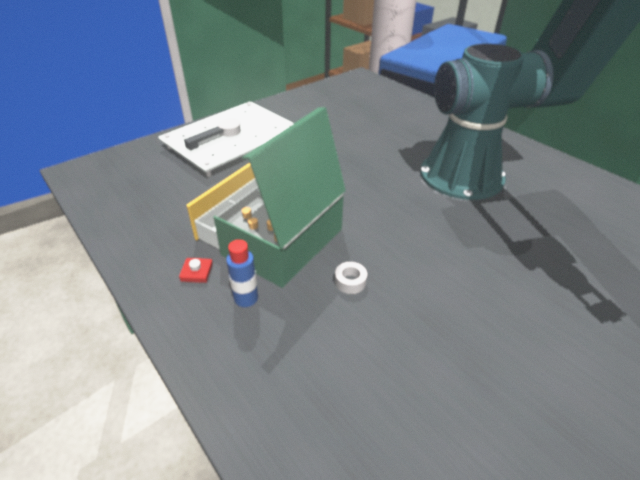

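View pics/top0.png

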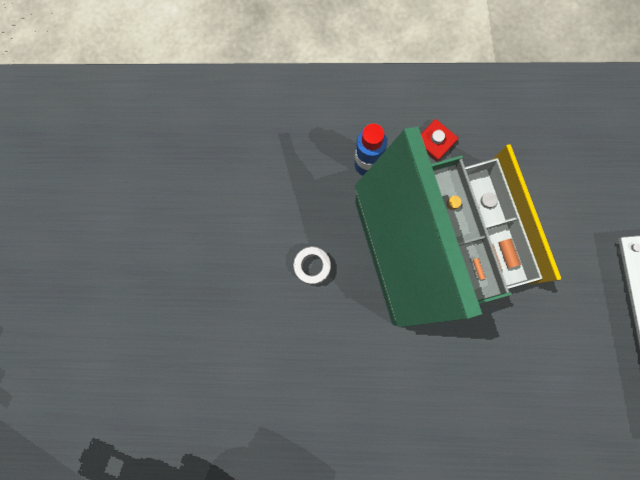

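```bash
cat > h.py <<'E'
from station import *
import cv2,numpy as np
from scipy.optimize import least_squares
from scipy.spatial.transform import Rotation as R
C={c:camera_info(c) for c in("scene","top")}
def proj(c,P):
    i=C[c];p=R.from_rotvec(i["attitude"]).inv().apply(np.atleast_2d(P)-i["position"])
    return np.c_[i["cx"]+i["fx"]*p[:,0]/-p[:,2],i["cy"]+i["fy"]*-p[:,1]/-p[:,2]]
def ray(c,uv,z):
    i=C[c];d=R.from_rotvec(i["attitude"]).apply([(uv[0]-i["cx"])/i["fx"],-(uv[1]-i["cy"])/i["fy"],-1])
    return i["position"]+d*(z-i["position"][2])/d[2]
def tri(pts):
    f=lambda X:np.concatenate([proj(c,X)[0]-uv for c,uv in pts])
    s=least_squares(f,[450,0,60],loss="soft_l1");return s.x,np.abs(s.fun).max()
def model(x):  # chest x,y,yaw,drawer,lid -> points
    X,Y,a,d,l=x; r=R.from_euler("z",a)
    loc=np.array([[-95-d,0,50],[95,0,116],[95-196*np.cos(l)+6*np.sin(l),0,116+196*np.sin(l)+6*np.cos(l)]])
    return r.apply(loc)+[X,Y,0]
E
python3 - <<'E'
from h import *
n=("drawer_front","lid_hinge","lid_edge")
o={"scene":[(227,198),(316,218),(291,132)],"top":[(520,217),(380,255),(435,220)]}
for k in range(3): print(n[k],tri([(c,o[c][k]) for c in o]), "top ray",ray("top",o["top"][k],[50,116,300][k]))
f=lambda x:np.concatenate([(proj(c,model(x))-o[c]).ravel() for c in o])
s=least_squares(f,[444,-150,1.57,60,1.4],x_scale=[10,10,.1,10,.1]);print(s.x.round(3),s.fun.round(1))
for m,a,b in(("can",(246,298),(368,165)),("flange",(352,282),(313,268)),("magnet",(196,271),(432,144))):
    print(m,ray("scene",a,0).round(),ray("top",b,0).round())
E
```

```text
drawer_front (array([ 615.23880419, -251.86993508,   56.74120077]), np.float64(0.7343242405598573)) top ray [ 617.39746903 -255.20165595   50.        ]
lid_hinge (array([536.62438487,  -1.62084698, 110.36516092]), np.float64(2.75649386657841)) top ray [536.85987317  -2.08397166 116.        ]
lid_edge (array([555.31683387, -50.75330171, 300.03563069]), np.float64(1.6369136988902255)) top ray [555.86984809 -51.25350189 300.        ]
[565.34  -89.121   1.867  78.407   1.26 ] [-1.3  1.5 -2.1 -1.3 -0.7 -2.5 -0.1  0.8 -2.4 -0.5 -0.1  1.2]
can [729.  13.   0.] [729.  11.   0.]
flange [524. 118.   0.] [526. 113.   0.]
magnet [ 775. -124.    0.] [ 773. -114.    0.]
```

The scene view shows the lid leaning open (free edge from (250,158) to (325,113)), the yellow front on the left and the can beside the chest at (243,275). In the top view the yellow front runs from (510,146) to (559,279) and the lid's back faces the robot. I'll refine the fit with these corners and plan the first move.

```bash
cat >> h.py <<'E'
def L(x,p): return R.from_euler("z",x[2]).apply(np.atleast_2d(p))+[x[0],x[1],0]
def lidp(l,r,y,o=6): return [95-r*np.cos(l)+o*np.sin(l),y,116+r*np.sin(l)+o*np.cos(l)]
def goal_rot(yaw):
    p=np.array([np.cos(yaw),np.sin(yaw),0]);y=np.array([0,0,-1.]);return R.from_matrix(np.c_[np.cross(y,p),y,p])
def plan(T,Rg=None):
    s=get_state();r=R.from_rotvec(s["tool_rot"]);d=r.inv().apply(np.array(T)-s["eef_pos"])/150
    a=(r.inv()*Rg).as_rotvec()/np.pi if Rg else np.zeros(3)
    print("d",d.round(3),"a",a.round(4),"pos",s["eef_pos"].round(1),"F",s["force"].round(1),"t",s["time_s"])
E
python3 - <<'E'
from h import *
o=[("scene",(227,198),0),("scene",(316,218),1),("scene",(291,132),2),("top",(520,217),0),("top",(380,255),1),("top",(435,220),2)]
def pts(x):
    d,l=x[3:]; return L(x,[[-95-d,0,50],[95,0,116],lidp(l,196,0),[-95-d,119,108],[-95-d,-119,108],lidp(l,196,120),lidp(l,196,-120),lidp(l,0,120),lidp(l,0,-120)])
# which y end: local +y = (-.957,-.29): nearer robot base (bottom in top pic)
o+=[("top",(559,279),3),("top",(510,146),4),("top",(481,316),5),("top",(407,128),6),("top",(395,325),7),("top",(356,190),8),
("scene",(190,207),4),("scene",(250,158),6),("scene",(325,113),5),("scene",(280,247),8),("scene",(344,195),7)]
f=lambda x:np.concatenate([proj(c,pts(x)[k])[0]-uv for c,uv,k in o])
s=least_squares(f,[565,-89,1.867,78,1.26],x_scale=[10,10,.1,10,.1],loss="soft_l1",f_scale=2)
x=s.x;print(x.round(3));print(f(x).reshape(-1,2).round(1).tolist())
np.save("x.npy",x);import station
print([n for n in dir(station) if "grip" in n.lower()],getattr(station,"grip_depth",None))
print(R.from_rotvec(get_state()["tool_rot"]).as_matrix().round(3))
print("standoff",L(x,[-95-x[3]-45,0,65])); plan(L(x,[-95-x[3]-45,0,360])[0],goal_rot(x[2]))
plan(L(x,[-95-x[3]-45,0,360])[0],goal_rot(x[2]+np.pi))
E
```

```text
[566.356 -89.728   1.862  76.004   1.252]
[[-0.8, 1.7], [-2.8, -1.1], [-2.0, -2.5], [-0.9, 1.0], [-2.1, -1.4], [1.5, -0.0], [0.6, 1.4], [-1.2, -1.6], [-11.9, 2.5], [-0.7, 0.9], [1.6, 2.5], [-2.1, -4.5], [-3.8, -2.3], [-2.6, -1.4], [-1.0, -6.2], [0.6, 1.4], [1.2, -4.7]]
['grip_depth'] -18.700000000000003
[[ 0.324 -0.    -0.946]
 [ 0.946 -0.     0.324]
 [-0.    -1.     0.   ]]
standoff [[ 628.4088547  -296.62695831   65.        ]]
d [-4.514 -1.05  -4.604] a [ 0.      0.3023 -0.    ] pos [194.3 567.6 202.5] F [0.1 0.1 0.2] t 0.8
d [-4.514 -1.05  -4.604] a [-0.     -0.6977 -0.    ] pos [194.3 567.6 202.5] F [0.1 0.1 0.2] t 0.8
```

Call:
{"fn": "move_arm", "kwargs": {"steps": [{"dx": -1, "dy": -1, "dz": -1, "ay": 0.3023}, {"dx": -1, "dy": -1, "dz": -1, "ay": 0.3023}, {"dx": -1, "dy": -1, "dz": -1, "ay": 0.3023, "gripper": -1}, {"dx": -1, "dy": -1, "dz": -1, "ay": 0.3023, "gripper": -1}, {"dx": -1, "dy": -1, "dz": -1, "ay": 0.3023, "gripper": -1}, {"dx": -1, "dy": -1, "dz": -1, "ay": 0.3023, "gripper": -1}, {"dx": -1, "dy": -1, "dz": -1, "ay": 0.3023, "gripper": -1}, {"dx": -1, "dy": -1, "dz": -1, "ay": 0.3023, "gripper": -1}]}}

```text
$.steps[0]: bad value
```

```bash
python3 - <<'E'
from h import *
x=np.load("x.npy");plan(L(x,[-95-x[3]-45,0,360])[0],goal_rot(x[2]));print(get_state()["width"],get_state()["q"].round(2))
E
```

```text
d [-4.514 -1.05  -4.604] a [ 0.      0.3023 -0.    ] pos [194.3 567.6 202.5] F [0.1 0.1 0.2] t 0.8
87.69892438892647 [ 1.13  0.36  1.51  0.    1.27 -0.12]
```

Call:
{"fn": "move_arm", "kwargs": {"steps": [{"dx": -1, "dy": -1, "dz": -1, "ax": 0, "ay": 0.3023, "az": 0, "gripper": -1}, {"dx": -1, "dy": -1, "dz": -1, "ax": 0, "ay": 0.3023, "az": 0, "gripper": -1}, {"dx": -1, "dy": -1, "dz": -1, "ax": 0, "ay": 0.3023, "az": 0, "gripper": -1}, {"dx": -1, "dy": -1, "dz": -1, "ax": 0, "ay": 0.3023, "az": 0, "gripper": -1}, {"dx": -1, "dy": -1, "dz": -1, "ax": 0, "ay": 0.3023, "az": 0, "gripper": -1}, {"dx": -1, "dy": -1, "dz": -1, "ax": 0, "ay": 0.3023, "az": 0, "gripper": -1}, {"dx": -1, "dy": -1, "dz": -1, "ax": 0, "ay": 0.3023, "az": 0, "gripper": -1}, {"dx": -1, "dy": -1, "dz": -1, "ax": 0, "ay": 0.3023, "az": 0, "gripper": -1}]}}

```text
time_s: 1.47
eef_pos: [289.7, 375.9, 355.5]
tool_rot: [-1.557, -0.225, 0.217]
force: [0.2, 0.2, -0.3]
width: 37.8
```

```bash
python3 - <<'E'
from h import *
x=np.load("x.npy");plan(L(x,[-95-x[3]-45,0,360])[0],goal_rot(x[2]));print(get_state()["width"],get_state()["q"].round(2))
E
```

```text
d [ 0.922 -0.033 -4.935] a [-0.0005 -0.003   0.0016] pos [289.7 375.9 355.5] F [ 0.2  0.2 -0.3] t 1.4667
37.84636742747573 [ 0.77  0.06  1.53 -0.    1.55  0.49]
```

Call:
{"fn": "move_arm", "kwargs": {"steps": [{"dx": 0.92, "dy": 0, "dz": -1, "ax": 0, "ay": -0.003, "az": 0, "gripper": -1}, {"dx": 0.92, "dy": 0, "dz": -1, "ax": 0, "ay": -0.003, "az": 0, "gripper": -1}, {"dx": 0.92, "dy": 0, "dz": -1, "ax": 0, "ay": -0.003, "az": 0, "gripper": -1}, {"dx": 0.92, "dy": 0, "dz": -1, "ax": 0, "ay": -0.003, "az": 0, "gripper": -1}, {"dx": 0.92, "dy": 0, "dz": -1, "ax": 0, "ay": -0.003, "az": 0, "gripper": -1}, {"dx": 0.92, "dy": 0, "dz": -1, "ax": 0, "ay": -0.003, "az": 0, "gripper": -1}]}}

```text
time_s: 1.97
eef_pos: [468.4, 269.6, 352.0]
tool_rot: [-1.561, -0.234, 0.23]
force: [0.1, 0.7, -0.4]
width: 0.9
```

Call:
{"fn": "move_arm", "kwargs": {"steps": [{"dx": 0, "dy": 0, "dz": -1, "ax": 0, "ay": 0, "az": 0, "gripper": -1}, {"dx": 0, "dy": 0, "dz": -1, "ax": 0, "ay": 0, "az": 0, "gripper": -1}, {"dx": 0, "dy": 0, "dz": -1, "ax": 0, "ay": 0, "az": 0, "gripper": -1}, {"dx": 0, "dy": 0, "dz": -1, "ax": 0, "ay": 0, "az": 0, "gripper": -1}, {"dx": 0, "dy": 0, "dz": -1, "ax": 0, "ay": 0, "az": 0, "gripper": -1}]}}

```text
time_s: 2.38
eef_pos: [508.4, 125.8, 352.5]
tool_rot: [-1.561, -0.233, 0.233]
force: [0.7, 0.1, -0.4]
width: 0.3
```

Call:
{"fn": "move_arm", "kwargs": {"steps": [{"dx": 0, "dy": 0, "dz": -1, "ax": 0, "ay": 0, "az": 0, "gripper": -1}, {"dx": 0, "dy": 0, "dz": -1, "ax": 0, "ay": 0, "az": 0, "gripper": -1}, {"dx": 0, "dy": 0, "dz": -1, "ax": 0, "ay": 0, "az": 0, "gripper": -1}, {"dx": 0, "dy": 0, "dz": -1, "ax": 0, "ay": 0, "az": 0, "gripper": -1}, {"dx": 0, "dy": 0, "dz": -1, "ax": 0, "ay": 0, "az": 0, "gripper": -1}]}}

```text
time_s: 2.8
eef_pos: [553.0, -17.0, 352.2]
tool_rot: [-1.56, -0.233, 0.233]
force: [0.2, 0.4, -0.6]
width: 0.3
```

Call:
{"fn": "move_arm", "kwargs": {"steps": [{"dx": 0, "dy": 0, "dz": -1, "ax": 0, "ay": 0, "az": 0, "gripper": -1}, {"dx": 0, "dy": 0, "dz": -1, "ax": 0, "ay": 0, "az": 0, "gripper": -1}, {"dx": 0, "dy": 0, "dz": -1, "ax": 0, "ay": 0, "az": 0, "gripper": -1}, {"dx": 0, "dy": 0, "dz": -1, "ax": 0, "ay": 0, "az": 0, "gripper": -1}, {"dx": 0, "dy": 0, "dz": -1, "ax": 0, "ay": 0, "az": 0, "gripper": -1}]}}

```text
time_s: 3.22
eef_pos: [597.4, -159.8, 351.8]
tool_rot: [-1.559, -0.233, 0.234]
force: [0.3, 0.6, 0.0]
width: 0.5
```

Call:
{"fn": "move_arm", "kwargs": {"steps": [{"dx": 0, "dy": 0, "dz": -0.94, "ax": 0, "ay": 0, "az": 0, "gripper": -1}, {"dx": 0, "dy": 0, "dz": -0.94, "ax": 0, "ay": 0, "az": 0, "gripper": -1}, {"dx": 0, "dy": 0, "dz": -0.94, "ax": 0, "ay": 0, "az": 0, "gripper": -1}, {"dx": 0, "dy": 0, "dz": -0.94, "ax": 0, "ay": 0, "az": 0, "gripper": -1}, {"dx": 0, "dy": 0, "dz": -0.94, "ax": 0, "ay": 0, "az": 0, "gripper": -1}, {"dx": 0, "dy": 0, "dz": -0.94, "ax": 0, "ay": 0, "az": 0, "gripper": -1}]}}

```text
time_s: 3.72
eef_pos: [638.1, -289.7, 352.0]
tool_rot: [-1.556, -0.235, 0.236]
force: [0.4, 0.0, 0.2]
width: 0.5
```

```bash
python3 - <<'E'
from h import *
x=np.load("x.npy");plan(L(x,[-95-x[3]-45,0,65])[0],goal_rot(x[2]));print(get_state()["width"],get_state()["q"].round(2))
E
```

```text
d [-0.075  1.913 -0.029] a [-0.0006  0.003  -0.0001] pos [ 638.1 -289.7  352. ] F [0.4 0.  0.2] t 3.7167
0.49671870984972516 [-0.53  0.43  1.04  0.    1.67 -0.83]
```

Call:
{"fn": "move_arm", "kwargs": {"steps": [{"dx": -0.075, "dy": 1, "dz": -0.03, "ax": 0, "ay": 0.003, "az": 0, "gripper": -1}, {"dx": -0.075, "dy": 1, "dz": -0.03, "ax": 0, "ay": 0.003, "az": 0, "gripper": -1}, {"dx": -0.075, "dy": 1, "dz": -0.03, "ax": 0, "ay": 0.003, "az": 0, "gripper": -1}, {"dx": -0.075, "dy": 1, "dz": -0.03, "ax": 0, "ay": 0.003, "az": 0, "gripper": -1}, {"dx": -0.075, "dy": 1, "dz": -0.03, "ax": 0, "ay": 0.003, "az": 0, "gripper": -1}]}}

```text
time_s: 4.13
eef_pos: [624.2, -293.5, 196.4]
tool_rot: [-1.55, -0.223, 0.237]
force: [-1.2, -0.1, -1.2]
width: 0.9
```

Call:
{"fn": "move_arm", "kwargs": {"steps": [{"dx": 0, "dy": 0.91, "dz": 0, "ax": 0, "ay": 0, "az": 0, "gripper": -1}, {"dx": 0, "dy": 0.91, "dz": 0, "ax": 0, "ay": 0, "az": 0, "gripper": -1}, {"dx": 0, "dy": 0.91, "dz": 0, "ax": 0, "ay": 0, "az": 0, "gripper": -1}, {"dx": 0, "dy": 0.91, "dz": 0, "ax": 0, "ay": 0, "az": 0, "gripper": -1}, {"dx": 0, "dy": 0.91, "dz": 0, "ax": 0, "ay": 0, "az": 0, "gripper": -1}, {"dx": 0, "dy": 0.91, "dz": 0, "ax": 0, "ay": 0, "az": 0, "gripper": -1}]}}

```text
time_s: 4.63
eef_pos: [630.0, -298.5, 68.4]
tool_rot: [-1.56, -0.231, 0.228]
force: [0.2, 0.0, 0.0]
width: 0.4
```

```bash
python3 - <<'E'
from h import *
x=np.load("x.npy");plan(L(x,[-105,0,65])[0],goal_rot(x[2]));
for c in C: cv2.imwrite(f"pics/{c}1.png",snapshot(c))
a=cv2.imread("pics/scene1.png")[80:400,100:500];b=cv2.imread("pics/top1.png")[80:400,260:640]
cv2.imwrite("pics/c1.png",np.hstack([a,b]))
E
```

```text
d [-0.006  0.021  0.755] a [0.0004 0.0003 0.0004] pos [ 630.  -298.5   68.4] F [0.2 0.  0. ] t 4.6333
```

View pics/c1.png

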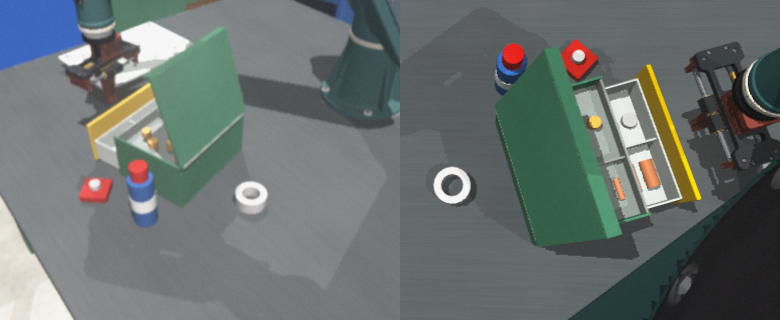

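The crop shows the gripper low and parallel in front of the yellow front (its edge runs from (648,68) to (697,197)), with everything else untouched. I'll push gently.

Call:
{"fn": "move_arm", "kwargs": {"steps": [{"dx": 0, "dy": 0.02, "dz": 0.07, "ax": 0, "ay": 0, "az": 0, "gripper": -1}, {"dx": 0, "dy": 0.02, "dz": 0.14, "ax": 0, "ay": 0, "az": 0, "gripper": -1}, {"dx": 0, "dy": 0.02, "dz": 0.18, "ax": 0, "ay": 0, "az": 0, "gripper": -1}, {"dx": 0, "dy": 0.02, "dz": 0.21, "ax": 0, "ay": 0, "az": 0, "gripper": -1}, {"dx": 0, "dy": 0.02, "dz": 0.24, "ax": 0, "ay": 0, "az": 0, "gripper": -1}, {"dx": 0, "dy": 0.02, "dz": 0.27, "ax": 0, "ay": 0, "az": 0, "gripper": -1}, {"dx": 0, "dy": 0.02, "dz": 0.3, "ax": 0, "ay": 0, "az": 0, "gripper": -1}, {"dx": 0, "dy": 0.02, "dz": 0.33, "ax": 0, "ay": 0, "az": 0, "gripper": -1}]}}

```text
time_s: 5.4
eef_pos: [614.6, -251.7, 63.4]
tool_rot: [-1.56, -0.229, 0.228]
force: [0.4, -1.4, 0.8]
width: 0.5
```

Call:
{"fn": "move_arm", "kwargs": {"steps": [{"dx": 0, "dy": 0, "dz": 0.035, "ax": 0, "ay": 0, "az": 0, "gripper": -1}, {"dx": 0, "dy": 0, "dz": 0.07, "ax": 0, "ay": 0, "az": 0, "gripper": -1}, {"dx": 0, "dy": 0, "dz": 0.105, "ax": 0, "ay": 0, "az": 0, "gripper": -1}, {"dx": 0, "dy": 0, "dz": 0.14, "ax": 0, "ay": 0, "az": 0, "gripper": -1}, {"dx": 0, "dy": 0, "dz": 0.175, "ax": 0, "ay": 0, "az": 0, "gripper": -1}, {"dx": 0, "dy": 0, "dz": 0.21, "ax": 0, "ay": 0, "az": 0, "gripper": -1}, {"dx": 0, "dy": 0, "dz": 0.24, "ax": 0, "ay": 0, "az": 0, "gripper": -1}, {"dx": 0, "dy": 0, "dz": 0.26, "ax": 0, "ay": 0, "az": 0, "gripper": -1}]}}

```text
time_s: 6.07
eef_pos: [602.9, -213.4, 63.0]
tool_rot: [-1.558, -0.229, 0.229]
force: [0.8, -1.6, 1.4]
width: 0.1
```

```bash
python3 - <<'E'
from h import *
x=np.load("x.npy");plan(L(x,[-105,0,65])[0],goal_rot(x[2]))
E
```

```text
d [ 0.004 -0.013  0.16 ] a [-0.0001  0.     -0.    ] pos [ 602.9 -213.4   63. ] F [ 0.8 -1.6  1.4] t 6.0667
```

Call:
{"fn": "move_arm", "kwargs": {"steps": [{"dx": 0, "dy": 0, "dz": 0.015, "ax": 0, "ay": 0, "az": 0, "gripper": -1}, {"dx": 0, "dy": 0, "dz": 0.03, "ax": 0, "ay": 0, "az": 0, "gripper": -1}, {"dx": 0, "dy": 0, "dz": 0.045, "ax": 0, "ay": 0, "az": 0, "gripper": -1}, {"dx": 0, "dy": 0, "dz": 0.06, "ax": 0, "ay": 0, "az": 0, "gripper": -1}, {"dx": 0, "dy": 0, "dz": 0.075, "ax": 0, "ay": 0, "az": 0, "gripper": -1}, {"dx": 0, "dy": 0, "dz": 0.09, "ax": 0, "ay": 0, "az": 0, "gripper": -1}, {"dx": 0, "dy": 0, "dz": 0.1, "ax": 0, "ay": 0, "az": 0, "gripper": -1}, {"dx": 0, "dy": 0, "dz": 0.11, "ax": 0, "ay": 0, "az": 0, "gripper": -1}]}}

```text
time_s: 6.73
eef_pos: [598.3, -198.3, 63.0]
tool_rot: [-1.559, -0.229, 0.229]
force: [0.3, -2.1, 0.2]
width: 0.6
```

Call:
{"fn": "move_arm", "kwargs": {"steps": [{"dx": 0, "dy": 0, "dz": 0.007, "ax": 0, "ay": 0, "az": 0, "gripper": -1}, {"dx": 0, "dy": 0, "dz": 0.014, "ax": 0, "ay": 0, "az": 0, "gripper": -1}, {"dx": 0, "dy": 0, "dz": 0.021, "ax": 0, "ay": 0, "az": 0, "gripper": -1}, {"dx": 0, "dy": 0, "dz": 0.028, "ax": 0, "ay": 0, "az": 0, "gripper": -1}]}}

```text
time_s: 7.07
eef_pos: [597.1, -194.4, 63.0]
tool_rot: [-1.559, -0.228, 0.229]
force: [0.4, -1.0, -0.0]
width: 0.8
```

```bash
python3 - <<'E'
from h import *
x=np.load("x.npy");plan(L(x,[-105,0,65])[0],goal_rot(x[2]))
E
```

```text
d [ 0.004 -0.013  0.027] a [ 0.     -0.     -0.0001] pos [ 597.1 -194.4   63. ] F [ 0.4 -1.  -0. ] t 7.0667
```

Estimated 4 mm left; I'll creep on until the force rises.

Call:
{"fn": "move_arm", "kwargs": {"steps": [{"dx": 0, "dy": 0, "dz": 0.006, "ax": 0, "ay": 0, "az": 0, "gripper": -1}, {"dx": 0, "dy": 0, "dz": 0.012, "ax": 0, "ay": 0, "az": 0, "gripper": -1}, {"dx": 0, "dy": 0, "dz": 0.018, "ax": 0, "ay": 0, "az": 0, "gripper": -1}]}}

```text
time_s: 7.32
eef_pos: [596.3, -191.8, 63.0]
tool_rot: [-1.559, -0.228, 0.229]
force: [0.2, -2.3, 0.1]
width: 0.4
```

Call:
{"fn": "move_arm", "kwargs": {"steps": [{"dx": 0, "dy": 0, "dz": 0.006, "ax": 0, "ay": 0, "az": 0, "gripper": -1}, {"dx": 0, "dy": 0, "dz": 0.012, "ax": 0, "ay": 0, "az": 0, "gripper": -1}]}}

```text
time_s: 7.48
eef_pos: [596.3, -191.7, 63.1]
tool_rot: [-1.562, -0.23, 0.229]
force: [2.2, -8.6, -3.0]
width: 0.6
```

Call:
{"fn": "move_arm", "kwargs": {"steps": [{"dx": 0, "dy": 0, "dz": 0.006, "ax": 0, "ay": 0, "az": 0, "gripper": -1}, {"dx": 0, "dy": 0, "dz": 0.012, "ax": 0, "ay": 0, "az": 0, "gripper": -1}]}}

```text
time_s: 7.65
eef_pos: [596.4, -191.7, 63.2]
tool_rot: [-1.564, -0.23, 0.229]
force: [1.6, -14.3, -7.1]
width: 0.3
```

Force rose sharply with no more travel, so the drawer is home (within about 1.5 mm of my estimate). Backing off, up and over, to behind the lid.

Call:
{"fn": "move_arm", "kwargs": {"steps": [{"dx": 0, "dy": 0, "dz": -0.05, "ax": 0, "ay": 0, "az": 0, "gripper": -1}, {"dx": 0, "dy": 0, "dz": -0.25, "ax": 0, "ay": 0, "az": 0, "gripper": -1}, {"dx": 0, "dy": 0, "dz": -0.35, "ax": 0, "ay": 0, "az": 0, "gripper": -1}, {"dx": 0, "dy": -0.2, "dz": -0.35, "ax": 0, "ay": 0, "az": 0, "gripper": -1}, {"dx": 0, "dy": -0.5, "dz": -0.35, "ax": 0, "ay": 0, "az": 0, "gripper": -1}, {"dx": 0, "dy": -1, "dz": -0.35, "ax": 0, "ay": 0, "az": 0, "gripper": -1}, {"dx": 0, "dy": -1, "dz": -0.35, "ax": 0, "ay": 0, "az": 0, "gripper": -1}, {"dx": 0, "dy": -1, "dz": -0.35, "ax": 0, "ay": 0, "az": 0, "gripper": -1}]}}

```text
time_s: 8.32
eef_pos: [614.8, -240.7, 221.8]
tool_rot: [-1.566, -0.237, 0.22]
force: [1.0, -0.3, 0.2]
width: 0.1
```

Call:
{"fn": "move_arm", "kwargs": {"steps": [{"dx": 0, "dy": -1, "dz": 0, "ax": 0, "ay": 0, "az": 0, "gripper": -1}, {"dx": 0, "dy": -1, "dz": 0, "ax": 0, "ay": 0, "az": 0, "gripper": -1}, {"dx": 0, "dy": -1, "dz": 0, "ax": 0, "ay": 0, "az": 0, "gripper": -1}, {"dx": 0, "dy": -1, "dz": 0, "ax": 0, "ay": 0, "az": 0, "gripper": -1}, {"dx": 0, "dy": -1, "dz": 0, "ax": 0, "ay": 0, "az": 0, "gripper": -1}]}}

```text
time_s: 8.73
eef_pos: [613.0, -239.7, 370.3]
tool_rot: [-1.565, -0.236, 0.221]
force: [0.3, -0.0, 0.9]
width: 0.2
```

```bash
python3 - <<'E'
from h import *
x=np.load("x.npy");l=x[4];c=np.array(lidp(l,165,0));print("contact",c,"edge",lidp(l,196,0))
plan(L(x,[c[0]+10+60,0,365])[0],goal_rot(x[2]))
plan(L(x,[c[0]+10+35,0,c[2]])[0],goal_rot(x[2]))
for k in C: cv2.imwrite(f"pics/{k}2.png",snapshot(k))
for k in C: print(k,[(n,np.round(d["location"]),round(d["p"],2)) for n in("drawer_front","lid_edge") for d in landmark_of(k,n)[:1]])
print(proj("scene",L(x,[-95,0,50])),proj("top",L(x,[-95,0,50])))
a=cv2.imread("pics/scene2.png")[80:400,100:500];b=cv2.imread("pics/top2.png")[80:400,260:640]
cv2.imwrite("pics/c2.png",np.hstack([a,b]))
E
```

```text
contact [ 48.99968808   0.         274.57165984] edge [np.float64(39.28669426972792), 0, np.float64(304.0107113028543)]
d [-0.011  0.022  1.841] a [ 0.0023 -0.0001  0.0026] pos [ 613.  -239.7  370.3] F [ 0.3 -0.   0.9] t 8.7333
d [-0.016  0.626  1.678] a [ 0.0023 -0.0001  0.0026] pos [ 613.  -239.7  370.3] F [ 0.3 -0.   0.9] t 8.7333
scene [('lid_edge', array([291., 132.]), 0.75)]
top [('lid_edge', array([434., 222.]), 0.85)]
[[249.18325342 210.29734347]] [[477.89843209 229.61492077]]
```

View pics/c2.png

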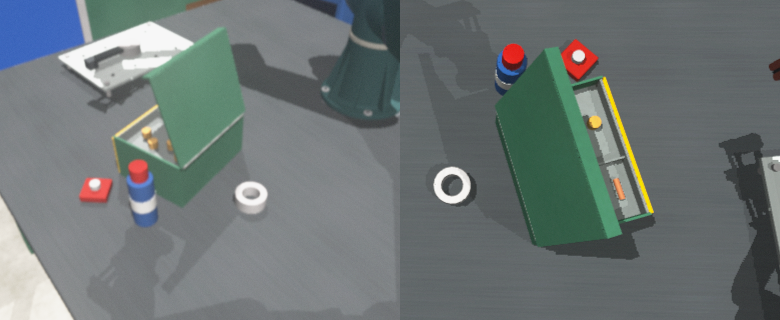

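The drawer is now flush (thin yellow line from (603,80) to (652,213)) and the lid hasn't moved. Going behind the lid.

Call:
{"fn": "move_arm", "kwargs": {"steps": [{"dx": 0, "dy": 0, "dz": 1, "ax": 0, "ay": 0, "az": 0, "gripper": -1}, {"dx": 0, "dy": 0, "dz": 1, "ax": 0, "ay": 0, "az": 0, "gripper": -1}, {"dx": 0, "dy": 0, "dz": 1, "ax": 0, "ay": 0, "az": 0, "gripper": -1}, {"dx": 0, "dy": 0, "dz": 1, "ax": 0, "ay": 0, "az": 0, "gripper": -1}, {"dx": 0, "dy": 0, "dz": 1, "ax": 0, "ay": 0, "az": 0, "gripper": -1}]}}

```text
time_s: 9.45
eef_pos: [565.0, -90.0, 362.1]
tool_rot: [-1.555, -0.23, 0.234]
force: [-0.1, 1.1, -0.5]
width: 0.3
```

Call:
{"fn": "move_arm", "kwargs": {"steps": [{"dx": -0.015, "dy": 0, "dz": 0.85, "ax": 0.002, "ay": 0, "az": 0.0025, "gripper": -1}, {"dx": -0.015, "dy": 0, "dz": 0.85, "ax": 0.002, "ay": 0, "az": 0.0025, "gripper": -1}, {"dx": -0.015, "dy": 0, "dz": 0.85, "ax": 0.002, "ay": 0, "az": 0.0025, "gripper": -1}, {"dx": -0.015, "dy": 0, "dz": 0.85, "ax": 0.002, "ay": 0, "az": 0.0025, "gripper": -1}, {"dx": -0.015, "dy": 0, "dz": 0.85, "ax": 0.002, "ay": 0, "az": 0.0025, "gripper": -1}]}}

```text
time_s: 9.87
eef_pos: [527.8, 27.9, 362.2]
tool_rot: [-1.553, -0.223, 0.239]
force: [-0.4, 0.1, 0.3]
width: 0.6
```

Call:
{"fn": "move_arm", "kwargs": {"steps": [{"dx": 0, "dy": 0.2, "dz": 0, "ax": 0, "ay": 0, "az": 0, "gripper": -1}, {"dx": 0, "dy": 0.4, "dz": 0, "ax": 0, "ay": 0, "az": 0, "gripper": -1}, {"dx": 0, "dy": 0.62, "dz": 0, "ax": 0, "ay": 0, "az": 0, "gripper": -1}, {"dx": 0, "dy": 0.62, "dz": 0, "ax": 0, "ay": 0, "az": 0, "gripper": -1}, {"dx": 0, "dy": 0.62, "dz": 0, "ax": 0, "ay": 0, "az": 0, "gripper": -1}]}}

```text
time_s: 10.28
eef_pos: [526.7, 25.5, 268.4]
tool_rot: [-1.553, -0.217, 0.238]
force: [-0.6, 0.1, 1.0]
width: 0.5
```

```bash
cat >> h.py <<'E'
def arc(r,ths):  # TCP targets for corner contact on the lid
    x=np.load("x.npy");s=get_state();q=R.from_rotvec(s["tool_rot"])
    for t in ths:
        c=np.array(lidp(t,r,0))+[10,0,0]; d=q.inv().apply(L(x,c)[0]-s["eef_pos"])/150; print(round(t,3),d.round(3))
E
python3 - <<'E'
from h import *
x=np.load("x.npy");plan(L(x,[95,0,275])[0],goal_rot(x[2]))
arc(165,x[4]-np.arange(0,.5,.04))
E
```

```text
d [ 0.032 -0.046 -0.178] a [-0.0024 -0.0005 -0.0041] pos [526.7  25.5 268.4] F [-0.6  0.1  1. ] t 10.2833
1.252 [ 0.033 -0.045 -0.418]
1.212 [ 0.033 -0.032 -0.46 ]
1.172 [ 0.033 -0.017 -0.502]
1.132 [ 0.033 -0.001 -0.543]
1.092 [ 0.034  0.016 -0.583]
1.052 [ 0.034  0.036 -0.623]
1.012 [ 0.034  0.057 -0.661]
0.972 [ 0.035  0.079 -0.699]
0.932 [ 0.035  0.103 -0.736]
0.892 [ 0.035  0.128 -0.772]
0.852 [ 0.036  0.155 -0.807]
0.812 [ 0.036  0.183 -0.841]
0.772 [ 0.037  0.213 -0.873]
```

Call:
{"fn": "move_arm", "kwargs": {"steps": [{"dx": 0.033, "dy": -0.045, "dz": -0.15, "ax": -0.0024, "ay": 0, "az": -0.004, "gripper": -1}, {"dx": 0.033, "dy": -0.045, "dz": -0.27, "ax": -0.0024, "ay": 0, "az": -0.004, "gripper": -1}, {"dx": 0.033, "dy": -0.045, "dz": -0.34, "ax": -0.0024, "ay": 0, "az": -0.004, "gripper": -1}, {"dx": 0.033, "dy": -0.045, "dz": -0.38, "ax": -0.0024, "ay": 0, "az": -0.004, "gripper": -1}, {"dx": 0.033, "dy": -0.045, "dz": -0.418, "ax": -0.0024, "ay": 0, "az": -0.004, "gripper": -1}, {"dx": 0.033, "dy": -0.032, "dz": -0.46, "ax": -0.0024, "ay": 0, "az": -0.004, "gripper": -1}, {"dx": 0.033, "dy": -0.017, "dz": -0.502, "ax": -0.0024, "ay": 0, "az": -0.004, "gripper": -1}]}}

```text
time_s: 10.87
eef_pos: [554.5, -43.7, 272.7]
tool_rot: [-1.559, -0.233, 0.224]
force: [-0.3, 2.0, 3.1]
width: 0.2
```

```bash
python3 - <<'E'
from h import *
x=np.load("x.npy");plan(L(x,[95,0,275])[0],goal_rot(x[2]))
arc(165,np.arange(1.172,.5,-.04))
E
```

```text
d [-0.012 -0.016  0.317] a [0.0003 0.     0.0018] pos [554.5 -43.7 272.7] F [-0.3  2.   3.1] t 10.8667
1.172 [-0.012  0.015 -0.007]
1.132 [-0.013  0.032 -0.047]
1.092 [-0.013  0.05  -0.088]
1.052 [-0.013  0.07  -0.127]
1.012 [-0.013  0.091 -0.166]
0.972 [-0.013  0.114 -0.203]
0.932 [-0.013  0.138 -0.24 ]
0.892 [-0.013  0.164 -0.276]
0.852 [-0.014  0.191 -0.31 ]
0.812 [-0.014  0.219 -0.344]
0.772 [-0.014  0.249 -0.376]
0.732 [-0.014  0.28  -0.408]
0.692 [-0.014  0.312 -0.437]
0.652 [-0.014  0.346 -0.466]
0.612 [-0.015  0.38  -0.493]
0.572 [-0.015  0.416 -0.519]
0.532 [-0.015  0.453 -0.544]
```

Call:
{"fn": "move_arm", "kwargs": {"steps": [{"dx": -0.013, "dy": 0.032, "dz": -0.047, "ax": 0, "ay": 0, "az": 0.0018, "gripper": -1}, {"dx": -0.013, "dy": 0.05, "dz": -0.088, "ax": 0, "ay": 0, "az": 0.0018, "gripper": -1}, {"dx": -0.013, "dy": 0.07, "dz": -0.127, "ax": 0, "ay": 0, "az": 0.0018, "gripper": -1}, {"dx": -0.013, "dy": 0.091, "dz": -0.166, "ax": 0, "ay": 0, "az": 0.0018, "gripper": -1}, {"dx": -0.013, "dy": 0.114, "dz": -0.203, "ax": 0, "ay": 0, "az": 0.0018, "gripper": -1}, {"dx": -0.013, "dy": 0.138, "dz": -0.24, "ax": 0, "ay": 0, "az": 0.0018, "gripper": -1}, {"dx": -0.013, "dy": 0.164, "dz": -0.276, "ax": 0, "ay": 0, "az": 0.0018, "gripper": -1}, {"dx": -0.014, "dy": 0.191, "dz": -0.31, "ax": 0, "ay": 0, "az": 0.0018, "gripper": -1}]}}

```text
time_s: 11.53
eef_pos: [565.8, -89.7, 243.1]
tool_rot: [-1.56, -0.228, 0.229]
force: [1.3, 1.4, 2.3]
width: 0.7
```

```bash
python3 - <<'E'
from h import *
x=np.load("x.npy");plan(L(x,[95,0,275])[0],goal_rot(x[2]))
arc(165,np.arange(.852,.1,-.04))
E
```

```text
d [ 0.003 -0.214  0.631] a [ 0.0005 -0.0001 -0.0003] pos [565.8 -89.7 243.1] F [1.3 1.4 2.3] t 11.5333
0.852 [ 0.004 -0.007  0.004]
0.812 [ 0.004  0.021 -0.029]
0.772 [ 0.004  0.051 -0.062]
0.732 [ 0.004  0.082 -0.093]
0.692 [ 0.004  0.115 -0.123]
0.652 [ 0.004  0.148 -0.151]
0.612 [ 0.004  0.183 -0.179]
0.572 [ 0.004  0.218 -0.205]
0.532 [ 0.004  0.255 -0.229]
0.492 [ 0.004  0.293 -0.252]
0.452 [ 0.004  0.331 -0.273]
0.412 [ 0.004  0.37  -0.293]
0.372 [ 0.004  0.41  -0.311]
0.332 [ 0.004  0.451 -0.328]
0.292 [ 0.004  0.493 -0.343]
0.252 [ 0.004  0.535 -0.356]
0.212 [ 0.004  0.577 -0.368]
0.172 [ 0.004  0.62  -0.378]
0.132 [ 0.004  0.663 -0.386]
```

Call:
{"fn": "move_arm", "kwargs": {"steps": [{"dx": 0.004, "dy": 0.021, "dz": -0.029, "ax": 0, "ay": 0, "az": 0, "gripper": -1}, {"dx": 0.004, "dy": 0.051, "dz": -0.062, "ax": 0, "ay": 0, "az": 0, "gripper": -1}, {"dx": 0.004, "dy": 0.082, "dz": -0.093, "ax": 0, "ay": 0, "az": 0, "gripper": -1}, {"dx": 0.004, "dy": 0.115, "dz": -0.123, "ax": 0, "ay": 0, "az": 0, "gripper": -1}, {"dx": 0.004, "dy": 0.148, "dz": -0.151, "ax": 0, "ay": 0, "az": 0, "gripper": -1}, {"dx": 0.004, "dy": 0.183, "dz": -0.179, "ax": 0, "ay": 0, "az": 0, "gripper": -1}, {"dx": 0.004, "dy": 0.218, "dz": -0.205, "ax": 0, "ay": 0, "az": 0, "gripper": -1}, {"dx": 0.004, "dy": 0.255, "dz": -0.229, "ax": 0, "ay": 0, "az": 0, "gripper": -1}]}}

```text
time_s: 12.2
eef_pos: [576.3, -122.3, 204.8]
tool_rot: [-1.56, -0.228, 0.229]
force: [0.2, 0.9, 2.7]
width: 0.1
```

```bash
python3 - <<'E'
from h import *
x=np.load("x.npy");plan(L(x,[95,0,275])[0],goal_rot(x[2]))
arc(165,np.arange(.532,-.01,-.035))
E
```

```text
d [-0.002 -0.469  0.859] a [ 0.0005 -0.     -0.0003] pos [ 576.3 -122.3  204.8] F [0.2 0.9 2.7] t 12.2
0.532 [-0.001 -0.001 -0.001]
0.497 [-0.001  0.032 -0.021]
0.462 [-0.001  0.066 -0.04 ]
0.427 [-0.001  0.1   -0.058]
0.392 [-0.001  0.135 -0.074]
0.357 [-0.001  0.17  -0.09 ]
0.322 [-0.001  0.206 -0.104]
0.287 [-0.001  0.242 -0.116]
0.252 [-0.001  0.279 -0.128]
0.217 [-0.001  0.316 -0.138]
0.182 [-0.001  0.354 -0.147]
0.147 [-0.001  0.391 -0.155]
0.112 [-0.001  0.429 -0.161]
0.077 [-0.001  0.468 -0.166]
0.042 [-0.001  0.506 -0.17 ]
0.007 [-0.001  0.544 -0.172]
```

Call:
{"fn": "move_arm", "kwargs": {"steps": [{"dx": 0, "dy": 0.032, "dz": -0.021, "ax": 0, "ay": 0, "az": 0, "gripper": -1}, {"dx": 0, "dy": 0.066, "dz": -0.04, "ax": 0, "ay": 0, "az": 0, "gripper": -1}, {"dx": 0, "dy": 0.1, "dz": -0.058, "ax": 0, "ay": 0, "az": 0, "gripper": -1}, {"dx": 0, "dy": 0.135, "dz": -0.074, "ax": 0, "ay": 0, "az": 0, "gripper": -1}, {"dx": 0, "dy": 0.17, "dz": -0.09, "ax": 0, "ay": 0, "az": 0, "gripper": -1}, {"dx": 0, "dy": 0.206, "dz": -0.104, "ax": 0, "ay": 0, "az": 0, "gripper": -1}, {"dx": 0, "dy": 0.242, "dz": -0.116, "ax": 0, "ay": 0, "az": 0, "gripper": -1}, {"dx": 0, "dy": 0.279, "dz": -0.128, "ax": 0, "ay": 0, "az": 0, "gripper": -1}]}}

```text
time_s: 12.87
eef_pos: [581.6, -140.4, 162.9]
tool_rot: [-1.56, -0.228, 0.229]
force: [-0.2, -0.7, 1.9]
width: 0.2
```

Call:
{"fn": "move_arm", "kwargs": {"steps": [{"dx": 0, "dy": 0.025, "dz": -0.008, "ax": 0, "ay": 0, "az": 0, "gripper": -1}, {"dx": 0, "dy": 0.05, "dz": -0.014, "ax": 0, "ay": 0, "az": 0, "gripper": -1}, {"dx": 0, "dy": 0.075, "dz": -0.02, "ax": 0, "ay": 0, "az": 0, "gripper": -1}, {"dx": 0, "dy": 0.1, "dz": -0.025, "ax": 0, "ay": 0, "az": 0, "gripper": -1}, {"dx": 0, "dy": 0.125, "dz": -0.03, "ax": 0, "ay": 0, "az": 0, "gripper": -1}, {"dx": 0, "dy": 0.145, "dz": -0.034, "ax": 0, "ay": 0, "az": 0, "gripper": -1}, {"dx": 0, "dy": 0.16, "dz": -0.036, "ax": 0, "ay": 0, "az": 0, "gripper": -1}, {"dx": 0, "dy": 0.175, "dz": -0.038, "ax": 0, "ay": 0, "az": 0, "gripper": -1}]}}

```text
time_s: 13.53
eef_pos: [583.1, -145.8, 137.0]
tool_rot: [-1.56, -0.228, 0.229]
force: [1.1, 0.3, 1.0]
width: 0.6
```

```bash
python3 - <<'E'
from h import *
x=np.load("x.npy");plan(L(x,[95,0,275])[0],goal_rot(x[2]))
arc(165,np.arange(.1,-.01,-.02))
E
```

```text
d [-1.000e-03 -9.210e-01  1.022e+00] a [ 0.0004 -0.     -0.0003] pos [ 583.1 -145.8  137. ] F [1.1 0.3 1. ] t 13.5333
0.1 [ 0.    -0.009 -0.001]
0.08 [ 0.     0.012 -0.003]
0.06 [ 0.     0.034 -0.006]
0.04 [ 0.     0.056 -0.008]
0.02 [ 0.     0.078 -0.009]
-0.0 [ 0.    0.1  -0.01]
```

Last 15 mm: about 2 mm per row, then creeping.

Call:
{"fn": "move_arm", "kwargs": {"steps": [{"dx": 0, "dy": 0.013, "dz": -0.003, "ax": 0, "ay": 0, "az": 0, "gripper": -1}, {"dx": 0, "dy": 0.025, "dz": -0.005, "ax": 0, "ay": 0, "az": 0, "gripper": -1}, {"dx": 0, "dy": 0.037, "dz": -0.006, "ax": 0, "ay": 0, "az": 0, "gripper": -1}, {"dx": 0, "dy": 0.048, "dz": -0.007, "ax": 0, "ay": 0, "az": 0, "gripper": -1}, {"dx": 0, "dy": 0.058, "dz": -0.008, "ax": 0, "ay": 0, "az": 0, "gripper": -1}, {"dx": 0, "dy": 0.067, "dz": -0.009, "ax": 0, "ay": 0, "az": 0, "gripper": -1}, {"dx": 0, "dy": 0.075, "dz": -0.01, "ax": 0, "ay": 0, "az": 0, "gripper": -1}]}}

```text
time_s: 14.12
eef_pos: [583.6, -147.2, 125.9]
tool_rot: [-1.56, -0.228, 0.229]
force: [-0.6, -0.9, 1.4]
width: 0.2
```

Call:
{"fn": "move_arm", "kwargs": {"steps": [{"dx": 0, "dy": 0.006, "dz": 0, "ax": 0, "ay": 0, "az": 0, "gripper": -1}, {"dx": 0, "dy": 0.012, "dz": 0, "ax": 0, "ay": 0, "az": 0, "gripper": -1}, {"dx": 0, "dy": 0.018, "dz": 0, "ax": 0, "ay": 0, "az": 0, "gripper": -1}]}}

```text
time_s: 14.37
eef_pos: [583.6, -147.2, 123.3]
tool_rot: [-1.56, -0.228, 0.229]
force: [0.1, -0.4, 1.3]
width: 0.5
```

Call:
{"fn": "move_arm", "kwargs": {"steps": [{"dx": 0, "dy": 0.006, "dz": 0, "ax": 0, "ay": 0, "az": 0, "gripper": -1}, {"dx": 0, "dy": 0.012, "dz": 0, "ax": 0, "ay": 0, "az": 0, "gripper": -1}]}}

```text
time_s: 14.53
eef_pos: [583.6, -147.2, 121.4]
tool_rot: [-1.56, -0.228, 0.229]
force: [-0.1, -0.6, 1.4]
width: 0.2
```

Call:
{"fn": "move_arm", "kwargs": {"steps": [{"dx": 0, "dy": 0.006, "dz": 0, "ax": 0, "ay": 0, "az": 0, "gripper": -1}, {"dx": 0, "dy": 0.012, "dz": 0, "ax": 0, "ay": 0, "az": 0, "gripper": -1}]}}

```text
time_s: 14.7
eef_pos: [583.6, -147.2, 119.6]
tool_rot: [-1.56, -0.228, 0.229]
force: [0.9, -0.0, 1.5]
width: 0.7
```

Call:
{"fn": "move_arm", "kwargs": {"steps": [{"dx": 0, "dy": 0.006, "dz": 0, "ax": 0, "ay": 0, "az": 0, "gripper": -1}, {"dx": 0, "dy": 0.012, "dz": 0, "ax": 0, "ay": 0, "az": 0, "gripper": -1}]}}

```text
time_s: 14.87
eef_pos: [583.5, -147.2, 117.8]
tool_rot: [-1.56, -0.228, 0.229]
force: [-0.2, -0.7, 0.6]
width: 0.5
```

```bash
python3 - <<'E'
from h import *
x=np.load("x.npy");plan(L(x,[-45,0,122])[0],goal_rot(x[2]))
E
```

```text
d [ 0.    -0.028  0.1  ] a [ 0.0004 -0.     -0.0003] pos [ 583.5 -147.2  117.8] F [-0.2 -0.7  0.6] t 14.8667
```

```bash
python3 - <<'E'
from h import *
for k in C: cv2.imwrite(f"pics/{k}3.png",snapshot(k))
a=cv2.resize(cv2.imread("pics/scene3.png")[120:320,150:400],None,fx=2,fy=2);b=cv2.imread("pics/top3.png")[40:440,300:600]
cv2.imwrite("pics/c3.png",np.hstack([a,b]))
print([(k,np.round(d["location"]),round(d["p"],2)) for k in C for d in landmark_of(k,"lid_edge")[:2]])
x=np.load("x.npy")
for t in(0,.1,.2,.3): print(t,proj("scene",L(x,lidp(t,196,0))).round(),proj("top",L(x,lidp(t,196,0))).round())
E
```

```text
[('scene', array([245., 177.]), 0.6)]
0 [[244. 185.]] [[496. 220.]]
0.1 [[244. 178.]] [[499. 218.]]
0.2 [[244. 171.]] [[501. 216.]]
0.3 [[245. 165.]] [[502. 214.]]
```

View pics/c3.png

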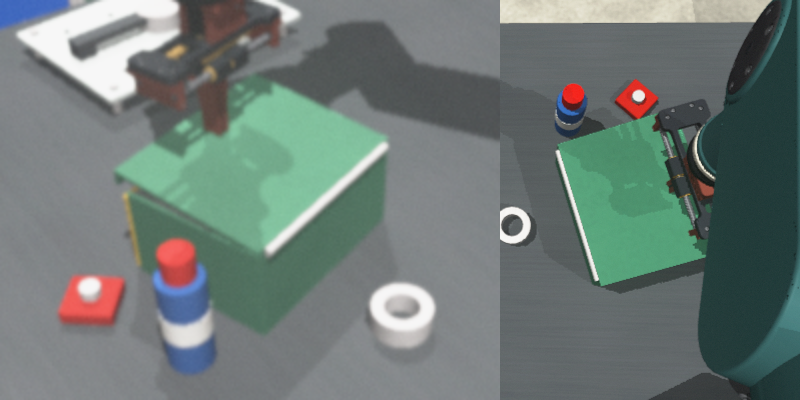

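The lid still stands slightly open: there is a gap at its front corner around (118,175) in the crop, and the edge landmark suggests about 0.1 rad. Force remains low, so I'll keep creeping down.

Call:
{"fn": "move_arm", "kwargs": {"steps": [{"dx": 0, "dy": 0.008, "dz": 0, "ax": 0, "ay": 0, "az": 0, "gripper": -1}, {"dx": 0, "dy": 0.016, "dz": 0, "ax": 0, "ay": 0, "az": 0, "gripper": -1}, {"dx": 0, "dy": 0.024, "dz": 0, "ax": 0, "ay": 0, "az": 0, "gripper": -1}]}}

```text
time_s: 15.32
eef_pos: [583.5, -147.3, 114.2]
tool_rot: [-1.56, -0.228, 0.229]
force: [0.1, -1.4, 1.2]
width: 0.3
```

```bash
python3 - <<'E'
from h import *
x=np.load("x.npy");s=get_state();print(s["eef_pos"],s["force"],s["moment"],s["width"])
im=snapshot("scene");cv2.imwrite("pics/c4.png",cv2.resize(im[130:260,190:350],None,fx=4.5,fy=4.5,interpolation=cv2.INTER_CUBIC))
P=s["eef_pos"];print("tcp px",proj("scene",P),"crop",(proj("scene",P)-[190,130])*4.5)
print("edge corners shut crop",(proj("scene",L(x,[lidp(0,196,0),lidp(0,196,-120),lidp(0.1,196,-120)]))-[190,130])*4.5)
E
```

```text
[ 583.53563685 -147.33480047  114.21969271] [ 0.07731869 -1.38061792  1.18435175] [-0.16578888  0.00873815  0.0012651 ] 0.29081467050157706
tcp px [[257.89647606 193.41511668]] crop [[305.53414227 285.36802506]]
edge corners shut crop [[243.58250844 246.78691774]
 [ 76.71625251 364.16103982]
 [ 72.34157379 332.64527781]]
```

View pics/c4.png

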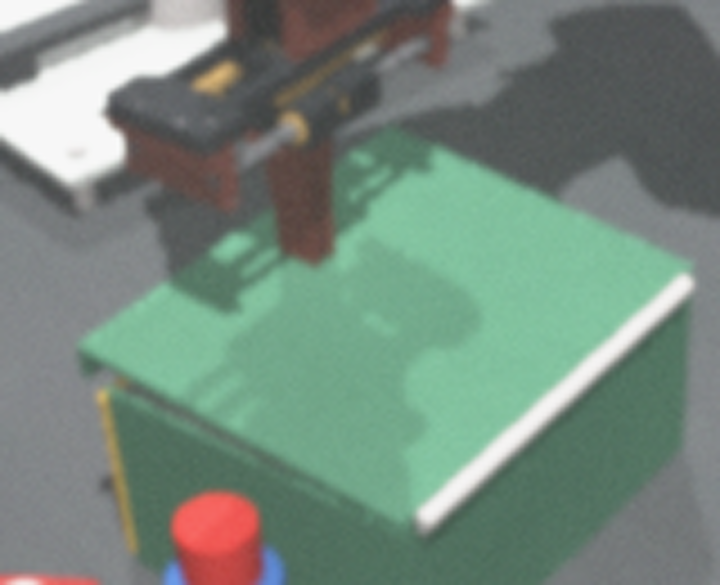

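The lid's near front corner is at (80,348) in the crop, against about 364 when shut. That is roughly 0.05 rad, or 8–10 mm to go. The visible tip sits about 12 mm above the reported TCP, so I'll continue on force.

Call:
{"fn": "move_arm", "kwargs": {"steps": [{"dx": 0, "dy": 0.008, "dz": 0, "ax": 0, "ay": 0, "az": 0, "gripper": -1}, {"dx": 0, "dy": 0.016, "dz": 0, "ax": 0, "ay": 0, "az": 0, "gripper": -1}, {"dx": 0, "dy": 0.024, "dz": 0, "ax": 0, "ay": 0, "az": 0, "gripper": -1}]}}

```text
time_s: 15.62
eef_pos: [583.6, -147.3, 110.6]
tool_rot: [-1.56, -0.228, 0.229]
force: [0.5, -0.3, 1.5]
width: 0.6
```

Call:
{"fn": "move_arm", "kwargs": {"steps": [{"dx": 0, "dy": 0.006, "dz": 0, "ax": 0, "ay": 0, "az": 0, "gripper": -1}, {"dx": 0, "dy": 0.012, "dz": 0, "ax": 0, "ay": 0, "az": 0, "gripper": -1}]}}

```text
time_s: 15.78
eef_pos: [583.6, -147.3, 108.8]
tool_rot: [-1.56, -0.228, 0.229]
force: [0.1, -0.4, 0.4]
width: 0.6
```

Call:
{"fn": "move_arm", "kwargs": {"steps": [{"dx": 0, "dy": 0.006, "dz": 0, "ax": 0, "ay": 0, "az": 0, "gripper": -1}, {"dx": 0, "dy": 0.012, "dz": 0, "ax": 0, "ay": 0, "az": 0, "gripper": -1}]}}

```text
time_s: 15.95
eef_pos: [583.6, -147.3, 107.0]
tool_rot: [-1.56, -0.228, 0.229]
force: [0.1, -0.9, 0.8]
width: 0.4
```

Call:
{"fn": "move_arm", "kwargs": {"steps": [{"dx": 0, "dy": 0.006, "dz": 0, "ax": 0, "ay": 0, "az": 0, "gripper": -1}, {"dx": 0, "dy": 0.012, "dz": 0, "ax": 0, "ay": 0, "az": 0, "gripper": -1}]}}

```text
time_s: 16.12
eef_pos: [583.7, -147.3, 105.3]
tool_rot: [-1.56, -0.228, 0.229]
force: [0.7, -0.4, 0.3]
width: 1.1
```

Call:
{"fn": "move_arm", "kwargs": {"steps": [{"dx": 0, "dy": 0.006, "dz": 0, "ax": 0, "ay": 0, "az": 0, "gripper": -1}, {"dx": 0, "dy": 0.012, "dz": 0, "ax": 0, "ay": 0, "az": 0, "gripper": -1}]}}

```text
time_s: 16.28
eef_pos: [583.7, -147.3, 103.4]
tool_rot: [-1.56, -0.228, 0.229]
force: [0.2, -0.9, 0.9]
width: 0.6
```

```bash
python3 - <<'E'
from h import *
x=np.load("x.npy");s=get_state();print(s["eef_pos"],s["force"],s["moment"],s["width"])
im=snapshot("scene");cv2.imwrite("pics/c5.png",cv2.resize(im[130:260,190:350],None,fx=4.5,fy=4.5,interpolation=cv2.INTER_CUBIC))
print([(k,np.round(d["location"]),round(d["p"],2)) for k in ["scene"] for d in landmark_of(k,"lid_edge")[:2]])
E
```

```text
[ 583.6503078  -147.26024215  103.44601279] [ 0.17328908 -0.92050307  0.92311864] [-0.18504324 -0.03606879  0.02548574] 0.6463692903306163
[]
```

View pics/c5.png

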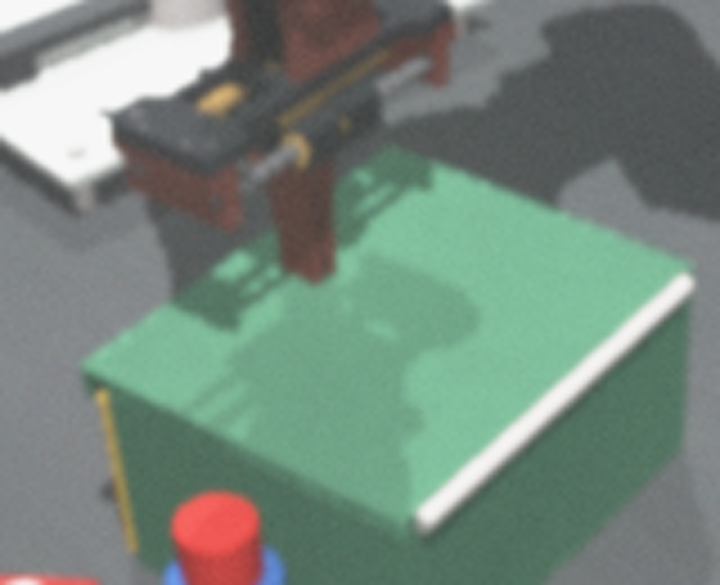

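The lid is nearly shut: the corner is at (85,366), against about 364 predicted. A few more small steps until the force rises.

Call:
{"fn": "move_arm", "kwargs": {"steps": [{"dx": 0, "dy": 0.006, "dz": 0, "ax": 0, "ay": 0, "az": 0, "gripper": -1}, {"dx": 0, "dy": 0.012, "dz": 0, "ax": 0, "ay": 0, "az": 0, "gripper": -1}]}}

```text
time_s: 16.55
eef_pos: [583.4, -147.1, 102.1]
tool_rot: [-1.56, -0.228, 0.229]
force: [-3.5, 1.7, 12.5]
width: 0.4
```

Call:
{"fn": "move_arm", "kwargs": {"steps": [{"dx": 0, "dy": 0.006, "dz": 0, "ax": 0, "ay": 0, "az": 0, "gripper": -1}, {"dx": 0, "dy": 0.012, "dz": 0, "ax": 0, "ay": 0, "az": 0, "gripper": -1}]}}

```text
time_s: 16.72
eef_pos: [583.5, -147.2, 102.0]
tool_rot: [-1.56, -0.228, 0.229]
force: [-7.4, 1.2, 26.0]
width: 0.3
```

Hard stop at 102 mm with the force at 26 N: the lid is down. Lifting clear.

Call:
{"fn": "move_arm", "kwargs": {"steps": [{"dx": 0, "dy": -0.02, "dz": 0, "ax": 0, "ay": 0, "az": 0, "gripper": -1}, {"dx": 0, "dy": -0.06, "dz": 0, "ax": 0, "ay": 0, "az": 0, "gripper": -1}, {"dx": 0, "dy": -0.2, "dz": 0, "ax": 0, "ay": 0, "az": 0, "gripper": -1}, {"dx": 0, "dy": -0.5, "dz": 0, "ax": 0, "ay": 0, "az": 0, "gripper": -1}, {"dx": 0, "dy": -1, "dz": 0, "ax": 0, "ay": 0, "az": 0, "gripper": -1}, {"dx": 0, "dy": -1, "dz": 0, "ax": 0, "ay": 0, "az": 0, "gripper": -1}, {"dx": 0, "dy": -1, "dz": 0, "ax": 0, "ay": 0, "az": 0, "gripper": -1}, {"dx": 0, "dy": -1, "dz": 0, "ax": 0, "ay": 0, "az": 0, "gripper": -1}]}}

```text
time_s: 17.38
eef_pos: [585.3, -147.5, 252.7]
tool_rot: [-1.563, -0.232, 0.226]
force: [0.5, -0.5, 0.2]
width: 0.3
```

Call:
{"fn": "move_arm", "kwargs": {"steps": [{"dx": 0, "dy": -0.5, "dz": 1, "ax": 0, "ay": 0, "az": 0, "gripper": -1}, {"dx": 0, "dy": -0.5, "dz": 1, "ax": 0, "ay": 0, "az": 0, "gripper": -1}, {"dx": 0, "dy": -0.5, "dz": 1, "ax": 0, "ay": 0, "az": 0, "gripper": -1}, {"dx": 0, "dy": -0.5, "dz": 1, "ax": 0, "ay": 0, "az": 0, "gripper": -1}, {"dx": 0, "dy": -0.5, "dz": 1, "ax": 0, "ay": 0, "az": 0, "gripper": -1}, {"dx": 0, "dy": -0.5, "dz": 1, "ax": 0, "ay": 0, "az": 0, "gripper": -1}]}}

```text
time_s: 17.88
eef_pos: [540.0, -1.6, 324.4]
tool_rot: [-1.56, -0.23, 0.232]
force: [-0.0, 0.2, -0.6]
width: 0.9
```

```bash
python3 - <<'E'
from h import *
x=np.load("x.npy");s=get_state();print(s["time_s"],s["eef_pos"],s["force"])
im={k:snapshot(k) for k in C}
a=cv2.resize(im["scene"][120:320,150:400],None,fx=2,fy=2);b=im["top"][40:440,300:600]
cv2.imwrite("pics/c6.png",np.hstack([a,b]))
for n in("lid_edge","drawer_front","spray_can","pipe_flange","magnet"): print(n,[(k,np.round(d["location"]),round(d["p"],2)) for k in C for d in landmark_of(k,n)[:1]])
E
```

```text
17.8833 [539.97879964  -1.60102531 324.36112523] [-0.0287626   0.22022647 -0.60913769]
lid_edge [('scene', array([246., 182.]), 0.86), ('top', array([493., 220.]), 0.76)]
drawer_front []
spray_can [('scene', array([247., 301.]), 0.69)]
pipe_flange [('scene', array([349., 285.]), 0.9)]
magnet [('scene', array([198., 271.]), 0.73)]
```

View pics/c6.png

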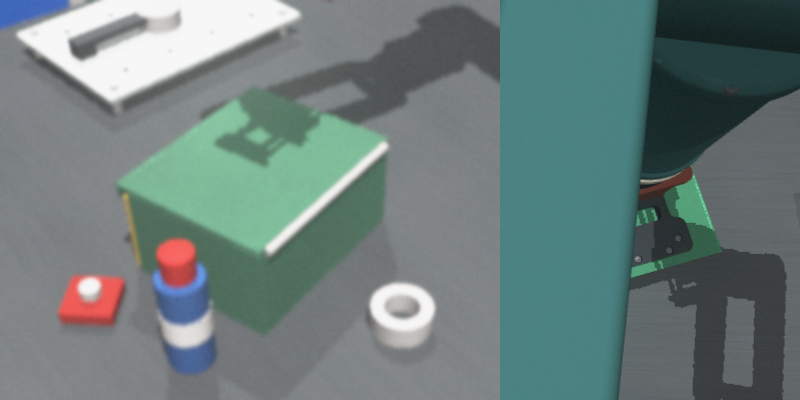

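The lid lies level and closed, with its corner at (120,185) and no gap. The can, flange and magnet are in the same places as before, and the arm is clear, so I'm handing in.

```bash
python3 -c "
from station import *
print(finish_job())"
```

```text
the job is handed in; nothing more can be done
None
```

The chest is closed and the job is handed in, at about 18 s on the robot's clock. I pushed the drawer home first with the shut fingertips, then pushed the lid over and down. I backed the arm well clear before handing in.

**Drawer:** it stopped hard, with the force rising from about 2 N to 14 N and no more travel. That was within about 1.5 mm of where I had estimated it to be home, and a picture taken before the lid was closed showed its front flush with the chest.

**Lid:** it stopped hard, with the force rising from about 1 N to 26 N. The last picture shows it level with no gap. The lid-edge landmark was 2–3 px from where I predicted it for a shut lid, which is within its usual error.

**Loose items:** the spray can, pipe flange and magnet are in the same places, within 3 px in the scene view.

Some checks were missing or disagreed:
- **Fingertip height:** when the lid met its stop, the reported tool point read about 20 mm below the height of a shut lid's face, so I went by force and pictures there. The drawer push was therefore probably about 80 mm up its front, not the 63 mm reported.
- **Top camera:** at the end the arm hid most of the chest and the loose items from it, so the final check rests mainly on the scene camera.
- **Drawer front:** the drawer-front landmark was not found once the drawer was home or after the lid was shut, so its closed state rests on the force stop and the pictures.

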